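# Square a box-section bar on the magnetic jig and switch the magnet on

### The arm

A 6-joint arm with a two-finger parallel gripper is mounted at the origin on the work surface. World frame = base frame: x ahead of the robot, y to its left, z up, the work surface at z = 0. Lengths are in mm, angles in rad, forces in N, time in s.
With the tool pointing down it reaches from about 275 to 1000 mm from the base axis. Payload 8.4 kg.
Tool frame: the origin (TCP) lies where the fingers leave the gripper's body, on its centre line; the fingertips stand 73 mm ahead of it and the grasp point (between the pads) lies 54 mm ahead of it (grip_point_offset is the distance from the TCP to the grasp point, in mm); z points along the fingers, y is the direction in which the jaws open and shut (so a half turn about z gives the same grasp; the last joint's range is limited). The gripper opens to 85 mm and grips with 20 to 120 N. Pads are 22 mm wide; open, the fingers measure 114 mm over their backs; the gripper's body (76 mm by 85 mm) begins 54 mm behind the grasp point. The pads swing forward as they close: fully open they stand 13 mm farther back than shut.
Start: joints at [-1.242, 0.353, 1.633, -0, 1.155, -0.002], TCP at [202.999, -591.118, 303.881] pointing down, gripper open.
Joint ranges: [-2.63, 2.63], [-0.92, 2.1], [0.06, 2.66], [-1.3, 4.44], [0, 2.69], [-3.02, 3.02]. Speed limits (rad/s): [2.22, 2.22, 2.79, 3.14, 3.14, 3.14].

### API

Orientations are given as [roll, pitch, yaw] about the fixed x, y, z axes, in that order (R = Rz(yaw) Ry(pitch) Rx(roll)).
In Python, from rig import sense, grab_frame, sign_off, grip_point_offset gives the robot as it stands. The module is installed in compiled form; this text tells all that it offers.
- The arm moves only by the tool drive_tool, never from a script. Its argument "targets" is one flat list of numbers, 7 for each row, row after row: the shift along the tool's x, y, z in m, then the turn, a rotation vector about the tool's x, y, z in rad, then the opening, from 0 (shut) to 1 (fully open). In form: [tx, ty, tz, wx, wy, wz, grip, tx, ty, tz, wx, wy, wz, grip, ...]. A call has 1 to 12 rows; each row is the pose to reach, as a shift and turn from the pose commanded when the call began, along the tool's axes at that moment; what a row does not reach only later rows make up. A row lasts 1/12 s, in which the tool goes at most 41.7 mm and 7.16 degrees, less where a joint would pass 70% of its speed; a pose out of reach is approached as far as the arm can. A call with a gripper value outside its range is refused whole. The fingers move at their own pace and stop on an object; "force" is the grip in N (left out, the last holds). Time passes only in rows, so rows that repeat a pose let the fingers close. It gives the time, the measured TCP pose, the force and the opening at its end, in the units of the state.
- sense(): the state, without advancing time (a new reading comes with each control period).
- grab_frame(name): name is "scene" or "top"; returns a dict with "color" (400x640x3 uint8, blue, green, red), "vertical_fov" (degrees; the focal length in pixels is half the picture's height over the tangent of half this angle, whatever the lens; pixels are square), "cx", "cy" (the principal point, pixels), "world_from_camera" (4x4, takes a point from camera to world coordinates). Camera axes: x right, y down, z forward; pixel columns grow to the right and rows downward; lengths in mm; the calibration is good to about 2 mm. A picture is of the moment at which its call begins. There is no depth.
- sign_off(): hands the job in, once; it reports no verdict.
The state is a dict: "clock": time; "qpos": joint angles; "qvel": joint speeds; "joint_efforts": joint torques, N m; "eef_pos": TCP position; "tcp_rot": TCP orientation; "contact_force": force on the tool from outside, world axes, zero at the start; "wrist_torque": the same for the moment, N m; "opening": opening from 0.0 (shut) to 1.0 (fully open).
Only numpy, scipy, OpenCV 4.12 (cv2) and the standard library are available. Lean on these libraries where they do the work, as an engineer would, in place of code of your own. Each camera call takes 0.05 s, during which the arm holds its last target. There are 200 camera calls.

### The job

Of the two steel box sections, take the one as long as the jig's rail: push it under the clear guard, at both ends in turn or together, until it lies parallel and flush along the rail with its end against the end stop. Only then swing the magnet lever fully forward, away from the robot, to hold it. Do not knock the guard, and leave the short section, the vice jaw and the tin where they are.

Things in the scene. Friction and masses are not known exactly. Their poses are not given: they have to be found in the camera images.
- jig: Setting jig: fixed grey steel plate, 270 x 420 mm, 8 mm thick, on the bench. Origin on its underside, below the middle of the rail's working face; x points away from the robot (across the rail), y along the rail to the robot's left, z up. Plate: x -225 to +45 mm, y -185 to +235 mm. A bar of the right length is home with its middle at x = -20 mm, y = 0.
- jig_rail (a point): Middle of the steel rail's working face where it meets the plate (z = 8 mm in the jig), jig axes. The face looks towards the robot (-x) and runs 90 mm either way along y; the rail is 180 mm long, 22 mm thick, its top 36 mm above the plate.
- jig_stop (a point): Middle of the end stop's working face where it meets the plate, at x = -25, y = +90, z = 8 mm in the jig, jig axes. The stop is a steel block 50 mm (x) by 18 mm (y), 30 mm high, touching the rail line; its face looks along -y.
- guard: Clear guard sheet, aluminium front edge, fixed over the rail; origin and axes as the jig's. Covers x -75 to +35 mm, y -100 to +100 mm, underside at z = 165 mm, open in front and at both ends; two posts behind the rail (x 25 to 39, y -85 and +85 mm). To work at the bar's home place the tool must lean back to the robot, about 40 degrees, fingers reaching forward beneath it.
- bar_mid (a point): Centre of the long steel box-section bar, loose on the plate between robot and rail: 180 mm long (own y, to the robot's left), 40 mm wide (own x, away from the robot), 30 mm high, its centre 23 mm above the bench; 0.4 to 0.7 kg. Starts 80 to 120 mm from home across the rail, 30 to 70 mm short of the stop, turned up to 0.3 rad from the rail.
- bar: The same long bar; origin at the middle of its underside, 15 mm below its centre, same axes.
- magnet (a joint): Toggle lever of the jig's magnet, rad: 0 = off, leaning towards the robot; 1.0 = on, leaning away (end of travel); upright at 0.5. Starts off, 0 to 0.12. Turns about an axis along the jig's y through x = -100, y = +185, z = 30 mm in the jig; stays where it is left; under 2 N at the knob. The magnet's pull is not simulated.
- magnet_tip (a point): Centre of the black ball knob, 26 mm diameter, at the lever's end, 80 mm from its axis; the rod is 10 mm thick. In the jig its x goes from -138 mm (off) to -62 mm (on), y = +185 mm, z = 100 mm at both, 110 mm halfway. It stands on a block 70 x 50 mm, 25 mm high, on the plate.
- short_bar_mid (a point): Centre of the other steel box section, 120 mm long (own y), 40 mm wide, 30 mm high, on the bench beside the jig, left or right. Not wanted: leave it alone.
- jaw_mid (a point): Centre of a stepped steel vice jaw, 80 x 50 mm, 45 mm high, on the bench beside the jig, on the other side. Leave it alone.
- tin_mid (a point): Centre of a white tin, 90 mm diameter, 110 mm high, upright on the bench at the robot's right. Leave it alone.
Not all that is in view belongs to the job. Leave any orange look-alike of the bar alone.

How it is judged:
By the outcome, as a careful person would: the job done as asked, in the order asked, and still so for the second after the job is handed in, with the robot touching nothing.
It also fails if it takes over 58 s, if anything falls off the work surface, if the arm or the gripper's body presses on something with over 40 N, if the wrist force passes 120 N, or if a joint passes its speed limit or range.

## Working session

There is one attempt and no reset: what is moved stays moved. The work goes in short steps, Python scripts to look and compute and a tool call to move; the robot and the scene stay as the last step left them, time stands still between calls to the robot, and variables do not carry over. Pictures are saved under pics/ and viewed, about 8 in all and at most 12, crops included, and the job is handed in when it is done.

Besides the shell and the picture viewer there is one more tool, called after "Request:" as name(argument=value, ...), one argument or row to a line, values as JSON. drive_tool: Moves the arm, as the interface text tells. Its arguments: {"type":"object","properties":{"targets":{"type":"array"},"force":{"type":"number"}},"required":["targets"]}

```bash
mkdir -p pics; python3 - <<'E'
from rig import *
import cv2,numpy as np
print(sense(), grip_point_offset if not callable(grip_point_offset) else grip_point_offset())
for n in("scene","top"):
    f=grab_frame(n);cv2.imwrite(f"pics/{n}0.png",f["color"]);print(n,f["vertical_fov"],f["cx"],f["cy"]);print(np.round(f["world_from_camera"],3).tolist())
E
```

```text
{'clock': 0.0, 'qpos': array([-1.24241585e+00,  3.53616750e-01,  1.63414025e+00, -3.57400046e-05,
        1.15520009e+00, -2.40556799e-03]), 'qvel': array([-1.31285054e-05, -1.04652561e-04, -9.42759632e-04, -3.71706173e-04,
       -1.49823834e-03, -6.58278148e-04]), 'joint_efforts': array([-5.02674138e-04, -6.05252624e+01, -3.42070234e+01,  1.36194194e-04,
        9.25764354e-03,  6.90730673e-06]), 'eef_pos': array([ 202.85777741, -590.76248643,  303.17860504]), 'tcp_rot': array([-3.14022814e+00,  2.93956015e-05,  3.30800518e-01]), 'contact_force': array([-0.44796528, -0.00393908, -0.45689895]), 'wrist_torque': array([ 0.0012834 ,  0.02825951, -0.03769803]), 'opening': 1.0017464789262331} 53.900000000000006
scene 56.22118387088251 320.38686143859377 205.75898906703839
[[-0.798, 0.549, -0.249, 684.295], [0.603, 0.726, -0.332, 266.774], [-0.002, -0.415, -0.91, 958.801], [0.0, 0.0, 0.0, 1.0]]
top 43.25800032216013 309.5291420999083 196.7699018431932
[[-0.014, -0.998, 0.065, 327.301], [-1.0, 0.014, 0.01, -56.228], [-0.011, -0.065, -0.998, 1677.234], [0.0, 0.0, 0.0, 1.0]]
```

View pics/scene0.png

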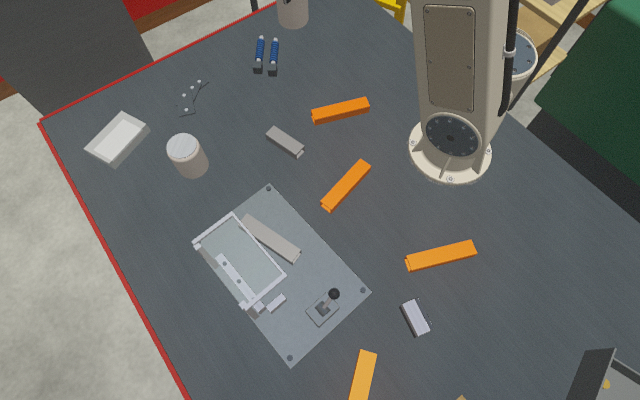

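View pics/top0.png

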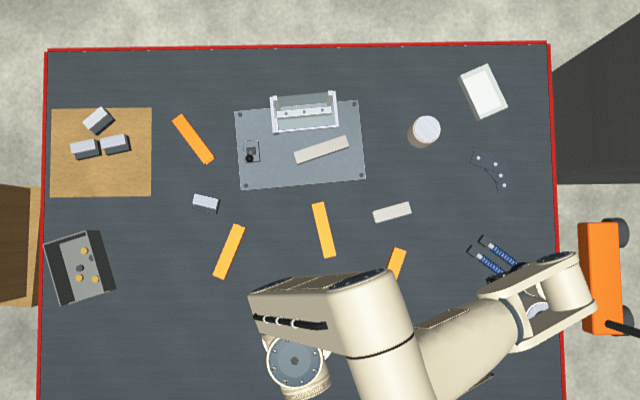

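The scene view shows the jig at about (285,275), with the long bar at (270,240) and the lever knob at (334,294). In the top view the plate is at x 234–366, y 99–190, the bar at (322,149) and the knob at (250,158). Next I zoom in on both.

```bash
python3 - <<'E'
import cv2,numpy as np
a=cv2.imread("pics/top0.png")[85:200,225:375];b=cv2.imread("pics/scene0.png")[175:375,180:380]
cv2.imwrite("pics/topz.png",cv2.resize(a,None,fx=5,fy=5,interpolation=cv2.INTER_CUBIC))
cv2.imwrite("pics/scenez.png",cv2.resize(b,None,fx=3,fy=3,interpolation=cv2.INTER_CUBIC))
E
```

```text
(no output)
```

View pics/topz.png

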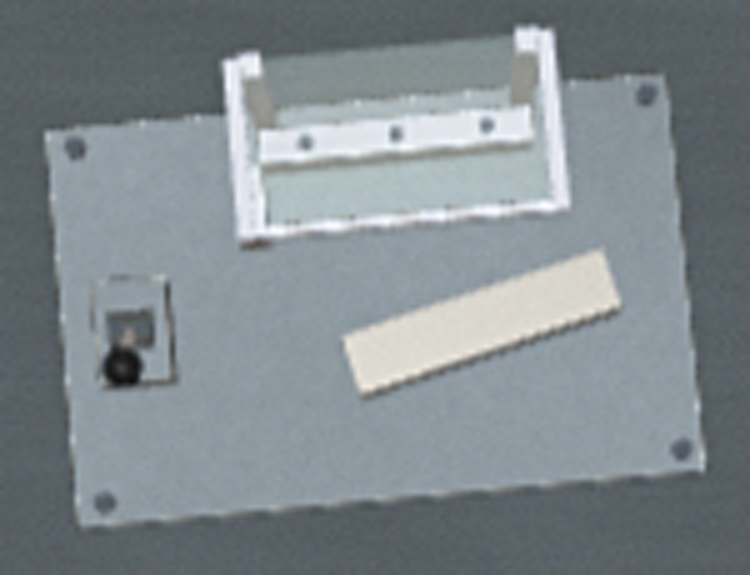

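View pics/scenez.png

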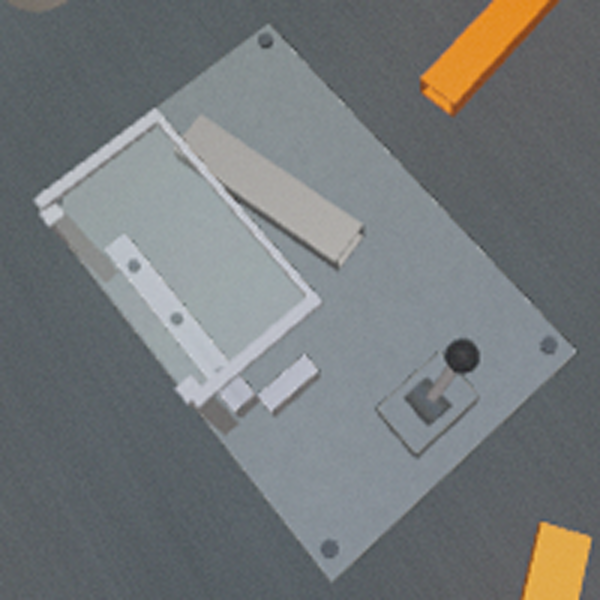

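```bash
cat > h.py <<'E'
from rig import *
import cv2,numpy as np
def ray(f,px,z):
    W=np.array(f["world_from_camera"]);fo=200/np.tan(np.radians(f["vertical_fov"])/2)
    px=np.atleast_2d(px).astype(float)
    d=np.c_[(px[:,0]-f["cx"])/fo,(px[:,1]-f["cy"])/fo,np.ones(len(px))]@W[:3,:3].T
    o=W[:3,3];return (o+d*((z-o[2])/d[:,2])[:,None])[:,:2]
def rigid(A,B): # B = R A + t
    A=np.array(A,float);a=A-A.mean(0);b=B-B.mean(0)
    th=np.arctan2((a[:,0]*b[:,1]-a[:,1]*b[:,0]).sum(),(a*b).sum())
    R=np.array([[np.cos(th),-np.sin(th)],[np.sin(th),np.cos(th)]]);t=B.mean(0)-R@A.mean(0)
    return th,t,np.linalg.norm(B-A@R.T-t,axis=1)
E
python3 - <<'E'
from h import *
T=grab_frame("top");S=grab_frame("scene")
tz=lambda p:(np.array(p)+.5)/5-.5+[225,85]
sz=lambda p:(np.array(p)+.5)/3-.5+[180,175]
C=[(45,235),(45,-185),(-225,-185),(-225,235)]
a=ray(T,tz([(45,131),(662,75),(705,468),(82,526)]),8)
b=ray(S,sz([(332,580),(268,25),(575,350)]),8)
np.set_printoptions(precision=1,suppress=True)
print(a,b)
print("top",rigid(C,a));print("sc",rigid([C[0],C[2],C[3]],b))
print("both",rigid(C+[C[0],C[2],C[3]],np.r_[a,b]))
th,t,_=rigid(C+[C[0],C[2],C[3]],np.r_[a,b]);R=np.array([[np.cos(th),-np.sin(th)],[np.sin(th),np.cos(th)]])
B=[(20,90),(20,-90),(-20,-90),(-20,90)]
ba=ray(T,tz([(345,337),(602,250),(621,304),(363,394)]),38)
bb=ray(S,sz([(337,260),(200,115),(364,228)]),38)
for n,q in(("t",rigid(B,ba)),("s",rigid([B[3-3],B[2],B[3]],bb))):
    print(n,q,"in jig",(q[1]-t)@R,q[0]-th)
k=(ray(T,tz([(122,366)]),100),ray(S,sz([(461,356)]),100))
print("knob",[(x-t)@R for x in k])
E
```

```text
[[ 728.7  211.6]
 [ 760.1 -203.2]
 [ 494.9 -226.5]
 [ 462.2  188. ]] [[ 730.6  209.2]
 [ 498.6 -226.5]
 [ 464.8  187.2]]
top (np.float64(0.08025632671066026), array([703.2, -25.2]), array([1.1, 4. , 1.6, 3.7]))
sc (np.float64(0.08185061938899614), array([707., -27.]), array([2.6, 3.4, 2.1]))
both (np.float64(0.08030471114698054), array([704.8, -26.1]), array([2. , 5.7, 2.1, 2.2, 2.6, 3.8, 4.3]))
t (np.float64(0.31769260921011977), array([590.6, -80.1]), array([1.3, 1.3, 1.4, 0.3])) in jig [-118.1  -44.6] 0.23738789806313923
s (np.float64(0.31825623740481584), array([594. , -79.5]), array([2.3, 0.8, 2.5])) in jig [-114.7  -44.4] 0.2379515262578353
knob [array([[-134.6,  186.3]]), array([[-132.4,  183.5]])]
```

```bash
cat >> h.py <<'E'
from scipy.spatial.transform import Rotation as Ro
J=np.array([705.,-26.]);JY=0.080
def jw(x,y): c,s=np.cos(JY),np.sin(JY);return np.array([J[0]+c*x-s*y,J[1]+s*x+c*y])
def wj(p): c,s=np.cos(JY),np.sin(JY);d=np.array(p[:2])-J;return np.array([c*d[0]+s*d[1],-s*d[0]+c*d[1]])
def tcp(pc,yaw,tilt=0.7,L=73,front=11):
    R=Ro.from_euler('xyz',[np.pi,-tilt,yaw]).as_matrix()
    return np.array(pc)-front*R[:,0]-L*R[:,2]
def go(p,yaw,tilt=0.7,base=None,bR=None):
    s=sense();b=s["eef_pos"] if base is None else base
    R0=Ro.from_euler('xyz',s["tcp_rot"]) if bR is None else bR
    R1=Ro.from_euler('xyz',[np.pi,-tilt,yaw])
    sh=R0.inv().apply(np.array(p)-b)/1000;rv=(R0.inv()*R1).as_rotvec()
    print("shift",np.round(sh,4),"rot",np.round(rv,4));return p,R1
def st():
    s=sense();print("t",round(s["clock"],2),"tcp",np.round(s["eef_pos"],1),"rpy",np.round(s["tcp_rot"],3),"F",np.round(s["contact_force"],1),"op",round(s["opening"],3),"q",np.round(s["qpos"],2))
E
python3 - <<'E'
from h import *
yaw=.318
pc=np.array([573-33*.95,-86-33*.312,130.])
p=tcp(pc,yaw);print(p);go(p,yaw)
E
```

```text
[ 488.98851725 -113.63064529  178.74708511]
shift [ 0.4256 -0.3584  0.125 ] rot [-0.0053  0.7     0.012 ]
```

Request:
drive_tool(
  targets=[0.426,-0.358,0.125,-0.005,0.7,0.012,1,0.426,-0.358,0.125,-0.005,0.7,0.012,1,0.426,-0.358,0.125,-0.005,0.7,0.012,1,0.426,-0.358,0.125,-0.005,0.7,0.012,1,0.426,-0.358,0.125,-0.005,0.7,0.012,1,0.426,-0.358,0.125,-0.005,0.7,0.012,1,0.426,-0.358,0.125,-0.005,0.7,0.012,1,0.426,-0.358,0.125,-0.005,0.7,0.012,1,0.426,-0.358,0.125,-0.005,0.7,0.012,1,0.426,-0.358,0.125,-0.005,0.7,0.012,1,0.426,-0.358,0.125,-0.005,0.7,0.012,1,0.426,-0.358,0.125,-0.005,0.7,0.012,1],
)

```text
clock: 1.2
eef_pos: [454.6, -171.6, 194.0]
tcp_rot: [3.14, -0.699, 0.318]
contact_force: [1.9, 0.4, 0.0]
opening: 1.003
```

Request:
drive_tool(
  targets=[0,0,0,0,0,0,1,0,0,0,0,0,0,1,0,0,0,0,0,0,1],
)

```text
clock: 1.45
eef_pos: [454.5, -172.9, 194.4]
tcp_rot: [3.14, -0.7, 0.32]
contact_force: [-0.6, 0.3, 0.5]
opening: 1.0
```

```bash
python3 - <<'E'
from h import *
st()
f=grab_frame("scene");g=grab_frame("top")
a=f["color"][130:330,180:430];b=g["color"][85:245,215:415]
cv2.imwrite("pics/s1.png",cv2.resize(np.vstack([cv2.resize(a,(750,600))]),None,fx=1,fy=1))
yaw=.318
p=tcp(np.array([573-33*.95,-86-33*.312,130.]),yaw);go(p,yaw)
E
```

```text
t 1.45 tcp [ 454.5 -172.9  194.4] rpy [ 3.14 -0.7   0.32] F [-0.6  0.3  0.5] op 1.0 q [-0.67  0.25  2.3   1.33  0.59 -0.58]
shift [ 0.0296 -0.047   0.0456] rot [ 0.0024 -0.0003 -0.0003]
```

View pics/s1.png

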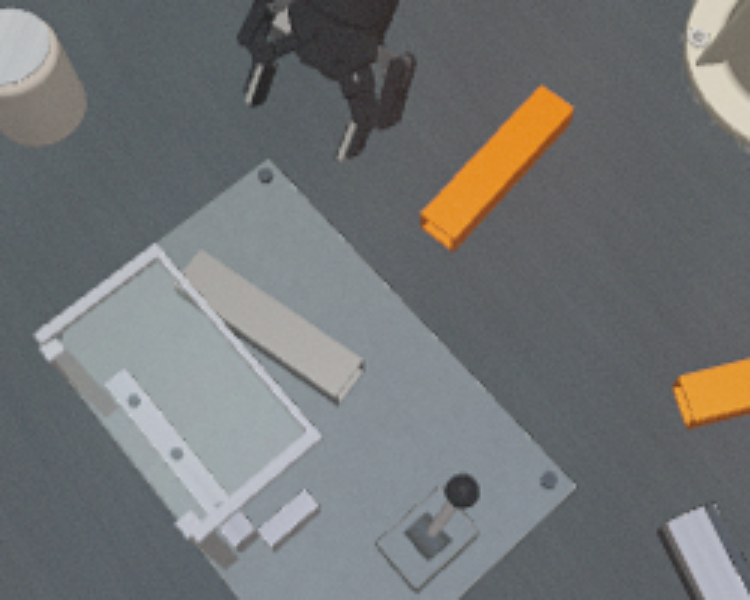

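The picture shows the open, tilted gripper short of the plate. Its fingertips are at crop pixels (345,157) and (257,103), and the bar hasn't moved. I use those pixels to find the open fingers' real reach.

```bash
python3 - <<'E'
from h import *
f=grab_frame("scene");s=sense()
R=Ro.from_euler('xyz',s["tcp_rot"]).as_matrix()
W=np.array(f["world_from_camera"]);fo=200/np.tan(np.radians(f["vertical_fov"])/2)
for z in[(345,157),(257,103)]:
    p=(np.array(z)+.5)/3-.5+[180,130]
    d=W[:3,:3]@[(p[0]-f["cx"])/fo,(p[1]-f["cy"])/fo,1]
    print(np.linalg.solve(np.c_[R[:,1],R[:,2],-d],W[:3,3]-s["eef_pos"])[:2])
E
```

```text
[-48.31062098  58.14649537]
[42.58287519 59.1394623 ]
```

```bash
python3 - <<'E'
from h import *
yaw=.318
p=tcp(np.array([573-25*.95,-86-25*.312,27.]),yaw,L=60);print(p);a,b=go(p,yaw)
E
```

```text
[ 504.54345542 -108.51610847   65.80413668]
shift [-0.0306 -0.0474  0.1426] rot [ 0.0027 -0.0004 -0.0009]
```

Request:
drive_tool(
  targets=[-0.008,-0.012,0.036,0,0,0,1,-0.015,-0.024,0.071,0,0,0,1,-0.023,-0.036,0.107,0,0,0,1,-0.028,-0.044,0.132,0,0,0,1,-0.03,-0.047,0.142,0,0,0,1,-0.03,-0.047,0.142,0,0,0,1,-0.03,-0.047,0.142,0,0,0,1],
)

```text
clock: 2.18
eef_pos: [504.4, -107.9, 65.9]
tcp_rot: [-3.141, -0.699, 0.316]
contact_force: [0.4, -0.2, 0.3]
opening: 1.0
```

```bash
python3 - <<'E'
from h import *
st()
yaw=.318
f=grab_frame("scene")
cv2.imwrite("pics/s2.png",cv2.resize(f["color"][170:320,180:380],None,fx=4,fy=4,interpolation=cv2.INTER_CUBIC))
# push: rear-face contact, end in jig x=-80,y=-44 parallel; then straight to -40
x,y=jw(-85,-44)
p=tcp(np.array([x,y,27.]),JY,L=60);go(p,JY)
E
```

```text
t 2.18 tcp [ 504.4 -107.9   65.9] rpy [-3.141 -0.699  0.316] F [ 0.4 -0.2  0.3] op 1.0 q [-0.45  0.59  2.31  2.11  0.55 -1.25]
shift [ 0.0584 -0.0039  0.0506] rot [-0.1519 -0.0005  0.1813]
```

View pics/s2.png

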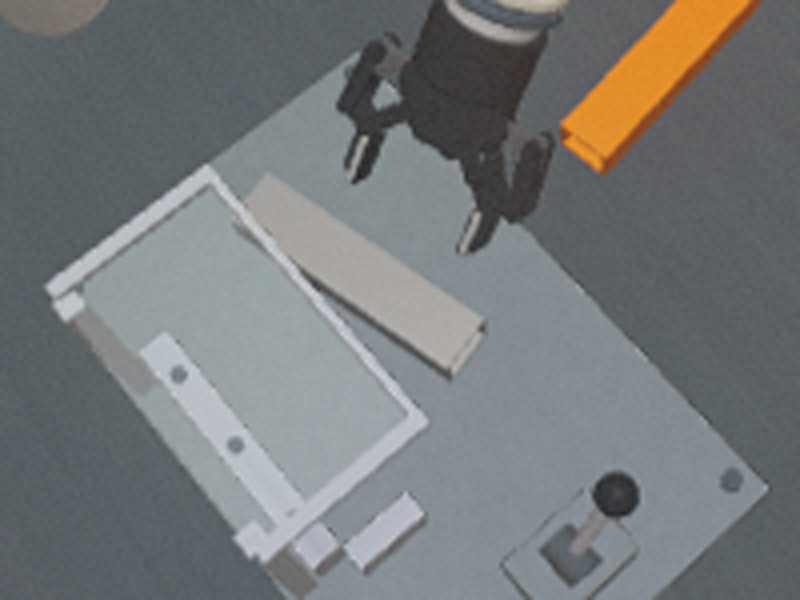

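The fingertips, at crop pixels (350,175) and (465,250), are behind the bar and square to it. I push now, turning the tool as it goes.

Request:
drive_tool(
  targets=[0.007,0,0.006,0,0,0,1,0.013,-0.001,0.012,0,0,0,1,0.019,-0.001,0.017,0,0,0,1,0.023,-0.002,0.02,-0.017,0,0.02,1,0.028,-0.002,0.024,-0.034,0,0.04,1,0.032,-0.002,0.028,-0.051,0,0.06,1,0.037,-0.002,0.032,-0.068,0,0.08,1,0.041,-0.003,0.035,-0.085,0,0.1,1,0.046,-0.003,0.039,-0.101,0,0.121,1,0.05,-0.003,0.043,-0.118,0,0.141,1,0.054,-0.004,0.047,-0.135,0,0.161,1,0.058,-0.004,0.051,-0.152,0,0.181,1],
)

```text
clock: 3.23
eef_pos: [577.4, -78.5, 65.5]
tcp_rot: [3.141, -0.701, 0.081]
contact_force: [-3.1, -0.4, 3.0]
opening: 1.0
```

```bash
python3 - <<'E'
from h import *
st()
f=grab_frame("scene");g=grab_frame("top")
cv2.imwrite("pics/s3.png",cv2.resize(f["color"][170:320,180:380],None,fx=4,fy=4,interpolation=cv2.INTER_CUBIC))
for jx in(-50,-42,-40,-36):
    x,y=jw(jx,-44); print(jx); go(tcp(np.array([x,y,27.]),JY,L=60),JY)
E
```

```text
t 3.23 tcp [577.4 -78.5  65.5] rpy [ 3.141 -0.701  0.081] F [-3.1 -0.4  3. ] op 1.0 q [-0.23  0.61  2.23  2.64  0.42 -1.35]
-50
shift [0.0258 0.0021 0.0215] rot [-0.0012 -0.0021  0.002 ]
-42
shift [0.0319 0.0021 0.0267] rot [-0.0012 -0.0021  0.002 ]
-40
shift [0.0334 0.0021 0.028 ] rot [-0.0012 -0.0021  0.002 ]
-36
shift [0.0364 0.0022 0.0306] rot [-0.0012 -0.0021  0.002 ]
```

View pics/s3.png

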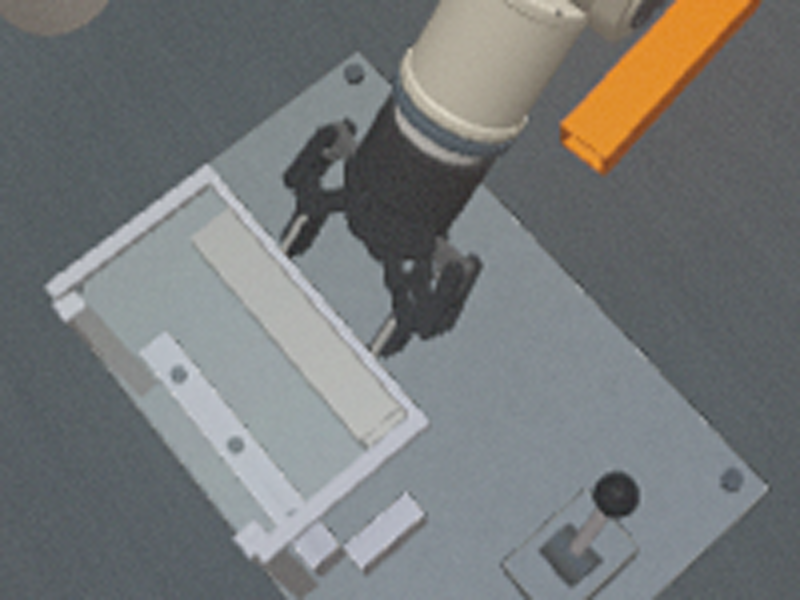

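The bar is now parallel under the guard, crop (190–405, 210–445). I push it on to just short of the rail.

Request:
drive_tool(
  targets=[0.004,0,0.003,0,0,0,1,0.008,0,0.006,0,0,0,1,0.011,0,0.009,0,0,0,1,0.015,0.001,0.012,0,0,0,1,0.019,0.001,0.016,0,0,0,1,0.022,0.001,0.019,0,0,0,1,0.025,0.002,0.021,0,0,0,1,0.028,0.002,0.023,0,0,0,1,0.03,0.002,0.025,0,0,0,1,0.031,0.002,0.026,0,0,0,1],
)

```text
clock: 4.17
eef_pos: [617.8, -77.7, 64.8]
tcp_rot: [3.141, -0.7, 0.082]
contact_force: [-3.2, -0.4, 1.6]
opening: 1.002
```

Request:
drive_tool(
  targets=[0.001,0,0.001,0,0,0,1,0.002,0,0.002,0,0,0,1,0.002,0,0.002,0,0,0,1],
)

```text
clock: 4.42
eef_pos: [620.3, -77.5, 64.6]
tcp_rot: [3.141, -0.7, 0.082]
contact_force: [-1.1, -0.2, -0.2]
opening: 0.998
```

Request:
drive_tool(
  targets=[0.001,0,0.0007,0,0,0,1,0.002,0,0.0013,0,0,0,1,0.002,0,0.0013,0,0,0,1],
)

```text
clock: 4.67
eef_pos: [622.6, -77.3, 64.8]
tcp_rot: [3.141, -0.7, 0.082]
contact_force: [-1.7, -0.7, -0.8]
opening: 0.999
```

Request:
drive_tool(
  targets=[0.001,0,0.0007,0,0,0,1,0.002,0,0.0013,0,0,0,1,0.002,0,0.0013,0,0,0,1],
)

```text
clock: 4.92
eef_pos: [625.0, -77.1, 65.1]
tcp_rot: [3.141, -0.7, 0.082]
contact_force: [-1.2, -0.2, -0.3]
opening: 0.999
```

```bash
python3 - <<'E'
from h import *
st()
f=grab_frame("scene")
cv2.imwrite("pics/s4.png",cv2.resize(f["color"][170:320,180:380],None,fx=4,fy=4,interpolation=cv2.INTER_CUBIC))
E
```

```text
t 4.92 tcp [625.  -77.1  65.1] rpy [ 3.141 -0.7    0.082] F [-1.2 -0.2 -0.3] op 0.999 q [-0.2   0.63  2.14  2.59  0.35 -1.27]
```

View pics/s4.png

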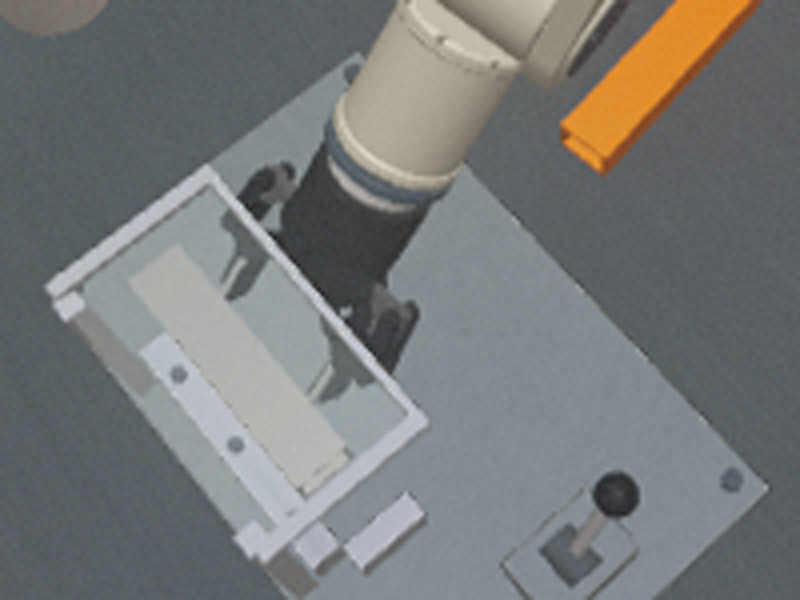

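The bar is nearly at the rail and still parallel. Its left end, near crop (330,470), is still short of the stop at (385,530). I advance in small steps until the force rises.

Request:
drive_tool(
  targets=[0.001,0,0.0006,0,0,0,1,0.0015,0,0.001,0,0,0,1,0.0015,0,0.001,0,0,0,1],
)

```text
clock: 5.22
eef_pos: [625.4, -77.0, 65.1]
tcp_rot: [3.142, -0.698, 0.081]
contact_force: [-9.4, -1.4, 6.2]
opening: 1.002
```

Request:
drive_tool(
  targets=[0.001,0,0.0006,0,0,0,1,0.0015,0,0.001,0,0,0,1,0.0015,0,0.001,0,0,0,1],
)

```text
clock: 5.47
eef_pos: [625.7, -76.9, 64.7]
tcp_rot: [-3.141, -0.696, 0.081]
contact_force: [-17.9, -1.5, 11.0]
opening: 1.0
```

Request:
drive_tool(
  targets=[0.001,0,0.0006,0,0,0,1,0.0015,0,0.001,0,0,0,1,0.0015,0,0.001,0,0,0,1],
)

```text
clock: 5.72
eef_pos: [625.9, -76.8, 64.4]
tcp_rot: [-3.141, -0.693, 0.08]
contact_force: [-25.7, -3.2, 15.9]
opening: 0.998
```

Force builds at TCP x = 625, so the bar is seated on the rail. I retreat, shut the fingers and go round to the right end.

Request:
drive_tool(
  targets=[-0.015,0,-0.013,0,0,0,1,-0.035,0,-0.03,0,0,0,1,-0.055,0,-0.048,0,0,0,1,-0.052,0,-0.06,0,0,0,0.5,-0.052,0.03,-0.06,0,0,0,0,-0.052,0.06,-0.06,0,0,0,0,-0.052,0.09,-0.06,0,0,0,0,-0.052,0.12,-0.06,0,0,0,0,-0.052,0.125,-0.06,0,0,0,0,-0.052,0.125,-0.06,0,0,0,0,-0.052,0.125,-0.06,0,0,0,0],
)

```text
clock: 6.63
eef_pos: [562.2, -207.6, 78.3]
tcp_rot: [3.141, -0.701, 0.081]
contact_force: [0.2, 0.9, -0.1]
opening: -0.002
```

```bash
python3 - <<'E'
from h import *
st()
f=grab_frame("scene")
cv2.imwrite("pics/s5.png",cv2.resize(f["color"][170:320,180:380],None,fx=4,fy=4,interpolation=cv2.INTER_CUBIC))
x,y=jw(-16,-168);go(tcp(np.array([x,y,21.]),JY,L=73,front=0),JY)
x,y=jw(-16,-120);go(tcp(np.array([x,y,21.]),JY,L=73,front=0),JY)
E
```

```text
t 6.63 tcp [ 562.2 -207.6   78.3] rpy [ 3.141 -0.701  0.081] F [ 0.2  0.9 -0.1] op -0.002 q [-0.52  0.59  2.17  2.09  0.43 -1.04]
shift [ 0.0711 -0.0005  0.0615] rot [-0.0016 -0.0001  0.0015]
shift [ 0.0711 -0.0485  0.0616] rot [-0.0016 -0.0001  0.0015]
```

View pics/s5.png

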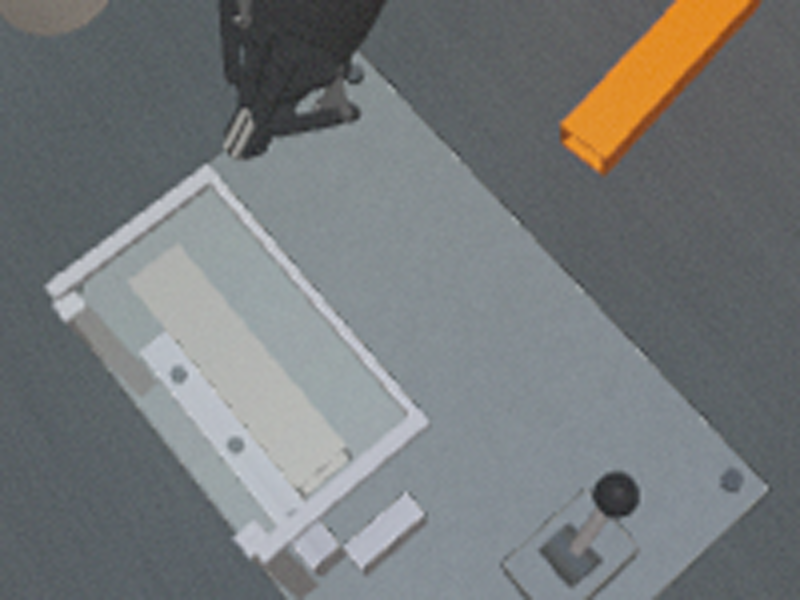

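The fingers are shut and clear at crop (240,150), and the bar lies along the rail. I move forward beside its right end.

Request:
drive_tool(
  targets=[0.014,0,0.012,0,0,0,0,0.028,0,0.025,0,0,0,0,0.042,0,0.037,0,0,0,0,0.056,0,0.049,0,0,0,0,0.068,0,0.058,0,0,0,0,0.071,0,0.061,0,0,0,0,0.071,0,0.061,0,0,0,0],
)

```text
clock: 7.27
eef_pos: [656.2, -198.1, 77.2]
tcp_rot: [3.141, -0.701, 0.085]
contact_force: [-0.3, 0.4, -0.1]
opening: 0.001
```

Request:
drive_tool(
  targets=[0,-0.005,0,0,0,0,0,0,-0.01,0,0,0,0,0,0,-0.015,0,0,0,0,0,0,-0.02,0,0,0,0,0,0,-0.024,0,0,0,0,0,0,-0.028,0,0,0,0,0,0,-0.032,0,0,0,0,0,0,-0.036,0,0,0,0,0,0,-0.04,0,0,0,0,0],
)

```text
clock: 8.02
eef_pos: [651.9, -160.0, 77.1]
tcp_rot: [3.141, -0.699, 0.081]
contact_force: [-2.6, -3.6, 0.1]
opening: 0.0
```

```bash
python3 - <<'E'
from h import *
st()
f=grab_frame("scene")
z=lambda p:(np.array(p)+.5)/4-.5+[180,170]
print("before push, right end corners jig:",[wj(p).round(1) for p in ray(f,z([(178,243),(130,288)]),38)],"tcp jig",wj(sense()["eef_pos"]))
cv2.imwrite("pics/s6.png",cv2.resize(f["color"][170:320,180:380],None,fx=4,fy=4,interpolation=cv2.INTER_CUBIC))
E
```

```text
t 8.02 tcp [ 651.9 -160.    77.1] rpy [ 3.141 -0.699  0.081] F [-2.6 -3.6  0.1] op 0.0 q [-0.35  0.64  2.04  2.15  0.33 -0.94]
before push, right end corners jig: [array([ -39.3, -136.3]), array([   2.2, -131.6])] tcp jig [ -63.55953911 -128.56028701]
```

View pics/s6.png

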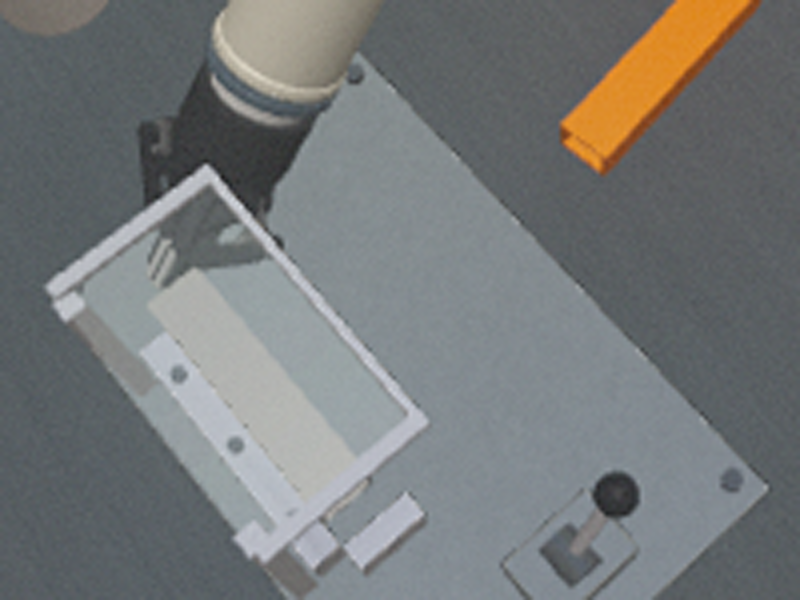

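The closed fingers push the end squarely at crop (165,275). The bar has slid towards the stop and is still along the rail. I continue the push.

Request:
drive_tool(
  targets=[0,-0.004,0,0,0,0,0,0,-0.008,0,0,0,0,0,0,-0.012,0,0,0,0,0,0,-0.015,0,0,0,0,0,0,-0.018,0,0,0,0,0,0,-0.02,0,0,0,0,0,0,-0.02,0,0,0,0,0],
)

```text
clock: 8.65
eef_pos: [650.7, -139.5, 77.3]
tcp_rot: [-3.141, -0.701, 0.083]
contact_force: [-0.2, 0.2, -0.4]
opening: 0.001
```

Request:
drive_tool(
  targets=[0,-0.001,0,0,0,0,0,0,-0.002,0,0,0,0,0,0,-0.002,0,0,0,0,0],
)

```text
clock: 8.9
eef_pos: [650.7, -138.1, 77.4]
tcp_rot: [3.141, -0.701, 0.082]
contact_force: [-0.8, -1.4, -0.3]
opening: -0.006
```

Request:
drive_tool(
  targets=[0,-0.001,0,0,0,0,0,0,-0.002,0,0,0,0,0,0,-0.002,0,0,0,0,0],
)

```text
clock: 9.15
eef_pos: [650.5, -136.2, 77.4]
tcp_rot: [3.141, -0.701, 0.082]
contact_force: [0.4, -1.6, 0.4]
opening: -0.0
```

Request:
drive_tool(
  targets=[0,-0.001,0,0,0,0,0,0,-0.002,0,0,0,0,0,0,-0.002,0,0,0,0,0],
)

```text
clock: 9.4
eef_pos: [650.3, -135.0, 77.4]
tcp_rot: [3.141, -0.7, 0.081]
contact_force: [0.3, -7.7, 0.5]
opening: 0.003
```

Request:
drive_tool(
  targets=[0,-0.001,0,0,0,0,0,0,-0.0015,0,0,0,0,0,0,-0.0015,0,0,0,0,0],
)

```text
clock: 9.65
eef_pos: [650.3, -134.7, 77.4]
tcp_rot: [3.14, -0.699, 0.079]
contact_force: [0.6, -13.4, 1.0]
opening: 0.001
```

Request:
drive_tool(
  targets=[0,-0.001,0,0,0,0,0,0,-0.0015,0,0,0,0,0,0,-0.0015,0,0,0,0,0],
)

```text
clock: 9.9
eef_pos: [650.3, -134.4, 77.5]
tcp_rot: [3.139, -0.699, 0.077]
contact_force: [0.9, -20.0, -1.1]
opening: 0.003
```

It is seated against the stop: force −20 N with no more travel. I back off, open the fingers and come round behind the bar's middle for a final seating push.

Request:
drive_tool(
  targets=[0,0.01,0,0,0,0,0,0,0.03,0,0,0,0,0,-0.02,0.03,-0.017,0,0,0,0,-0.045,0.03,-0.038,0,0,0,0,-0.07,0.03,-0.06,0,0,0,0,-0.073,0,-0.061,0,0,0,0.5,-0.075,-0.035,-0.058,0,0,0,1,-0.078,-0.07,-0.055,0,0,0,1,-0.08,-0.1,-0.052,0,0,0,1,-0.08,-0.103,-0.052,0,0,0,1,-0.08,-0.103,-0.052,0,0,0,1,-0.08,-0.103,-0.052,0,0,0,1],
)

```text
clock: 10.9
eef_pos: [547.1, -35.9, 65.4]
tcp_rot: [3.141, -0.7, 0.083]
contact_force: [0.2, -0.7, 0.1]
opening: 0.975
```

```bash
python3 - <<'E'
from h import *
st();print(wj(sense()["eef_pos"]))
x,y=jw(-44,0);print(tcp(np.array([x+4,y,27.]),JY,L=60));go(tcp(np.array([x+4,y,27.]),JY,L=60),JY)
f=grab_frame("scene")
cv2.imwrite("pics/s7.png",cv2.resize(f["color"][170:320,180:380],None,fx=4,fy=4,interpolation=cv2.INTER_CUBIC))
E
```

```text
t 10.9 tcp [547.1 -35.9  65.4] rpy [ 3.141 -0.7    0.083] F [ 0.2 -0.7  0.1] op 0.975 q [-0.14  0.59  2.31  2.82  0.47 -1.45]
[-158.17440553    2.77186167]
[618.22493156 -33.27753752  65.80413668]
shift [0.0546 0.0033 0.0455] rot [-0.002   0.      0.0027]
```

View pics/s7.png

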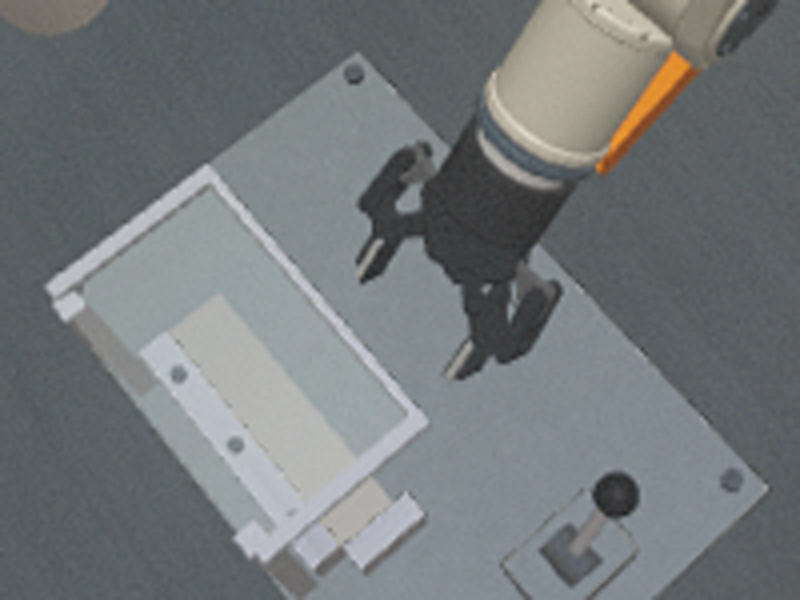

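The bar is against the stop, left end at crop (385,510), and along the rail. Final seating push.

Request:
drive_tool(
  targets=[0.012,0,0.01,0,0,0,1,0.024,0.001,0.02,0,0,0,1,0.036,0.002,0.03,0,0,0,1,0.045,0.002,0.038,0,0,0,1,0.05,0.002,0.042,0,0,0,1,0.053,0.002,0.045,0,0,0,1,0.0545,0.002,0.046,0,0,0,1,0.056,0.002,0.047,0,0,0,1,0.057,0.002,0.048,0,0,0,1,0.057,0.002,0.048,0,0,0,1],
)

```text
clock: 11.78
eef_pos: [621.3, -32.2, 65.4]
tcp_rot: [3.141, -0.7, 0.082]
contact_force: [-0.3, -0.2, -0.8]
opening: 1.002
```

Request:
drive_tool(
  targets=[0.001,0,0.0008,0,0,0,1,0.0015,0,0.0013,0,0,0,1,0.0015,0,0.0013,0,0,0,1],
)

```text
clock: 12.03
eef_pos: [621.9, -32.1, 64.8]
tcp_rot: [-3.141, -0.697, 0.081]
contact_force: [-7.0, -0.8, 3.9]
opening: 1.003
```

Request:
drive_tool(
  targets=[0.001,0,0.0008,0,0,0,1,0.0015,0,0.0013,0,0,0,1,0.0015,0,0.0013,0,0,0,1],
)

```text
clock: 12.28
eef_pos: [622.2, -32.0, 64.1]
tcp_rot: [-3.141, -0.694, 0.08]
contact_force: [-14.5, -3.4, 8.3]
opening: 1.0
```

Request:
drive_tool(
  targets=[0.0005,0,0.0005,0,0,0,1,0.001,0,0.001,0,0,0,1,0.001,0,0.001,0,0,0,1],
)

```text
clock: 12.53
eef_pos: [622.3, -32.0, 63.7]
tcp_rot: [-3.141, -0.692, 0.08]
contact_force: [-22.1, -3.3, 14.9]
opening: 0.999
```

Request:
drive_tool(
  targets=[-0.005,0,-0.004,0,0,0,1,-0.025,0,-0.021,0,0,0,1,-0.05,0,-0.043,0,0,0,1,-0.065,0,-0.07,0,0,0,0.5,-0.045,0,-0.094,0,0,0,0,-0.025,0,-0.118,0,0,0,0,-0.005,0,-0.142,0,0,0,0,-0.005,0,-0.142,0,0,0,0,-0.005,0,-0.142,0,0,0,0],
)

```text
clock: 13.28
eef_pos: [532.8, -39.6, 173.0]
tcp_rot: [3.139, -0.705, 0.084]
contact_force: [0.1, 0.2, -0.1]
opening: 0.144
```

```bash
python3 - <<'E'
from h import *
st();print(wj(sense()["eef_pos"]))
f=grab_frame("scene");g=grab_frame("top")
cv2.imwrite("pics/s8.png",cv2.resize(f["color"][200:350,180:380],None,fx=4,fy=4,interpolation=cv2.INTER_CUBIC))
cv2.imwrite("pics/t8.png",g["color"])
for x,z in((-185,100),(-60,100)):
    a=jw(x,185);p=tcp(np.array([*a,z-5.]),JY,tilt=0.0,L=73,front=0);print(p);go(p,JY,0.0)
    p=tcp(np.array([*a,z-5.]),JY,tilt=0.7,L=73,front=11);print(p);go(p,JY)
E
```

```text
t 13.28 tcp [532.8 -39.6 173. ] rpy [ 3.139 -0.705  0.084] F [ 0.1  0.2 -0.1] op 0.144 q [-0.15  0.3   2.32  2.42  0.23 -1.04]
[-172.72733817    0.20903278]
[505.80746595 143.62409728 168.        ]
shift [-0.0096 -0.1845 -0.0052] rot [-5.0e-04 -7.0e-01  1.9e-03]
[450.54362782 139.19353433 143.74708511]
shift [-0.0677 -0.1847 -0.0224] rot [-0.0011  0.      0.0016]
[630.40767924 153.61343403 168.        ]
shift [ 0.086  -0.1843  0.0753] rot [-5.0e-04 -7.0e-01  1.9e-03]
[575.14384111 149.18287107 143.74708511]
shift [ 0.0279 -0.1844  0.0581] rot [-0.0011  0.      0.0016]
```

View pics/s8.png

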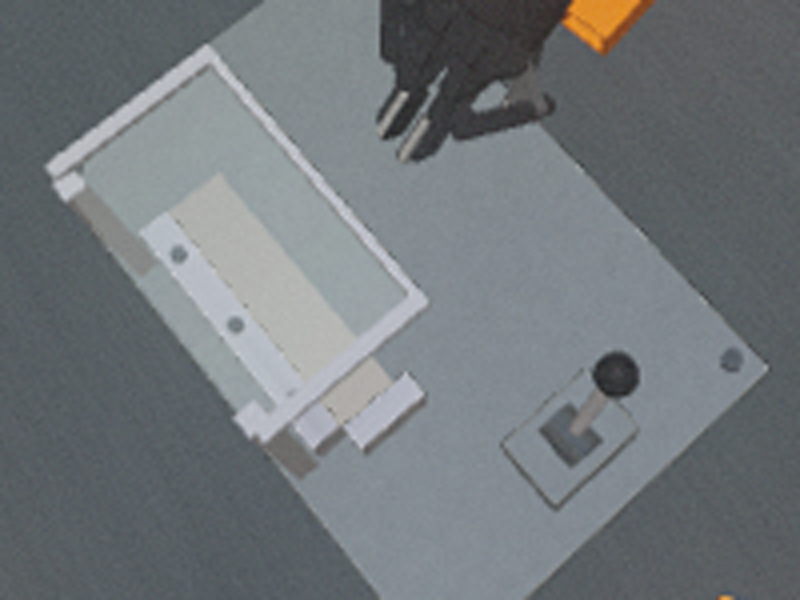

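The bar is home, with rail and stop contact confirmed by force. The knob is at crop (615,372). I move behind the lever, backing off before going left.

Request:
drive_tool(
  targets=[-0.034,0,-0.011,0,0,0,0,-0.068,0,-0.022,0,0,0,0,-0.068,-0.035,-0.022,0,0,0,0,-0.068,-0.07,-0.022,0,0,0,0,-0.068,-0.105,-0.022,0,0,0,0,-0.068,-0.14,-0.022,0,0,0,0,-0.068,-0.17,-0.022,0,0,0,0,-0.068,-0.184,-0.022,0,0,0,0,-0.068,-0.184,-0.022,0,0,0,0,-0.068,-0.184,-0.022,0,0,0,0],
)

```text
clock: 14.22
eef_pos: [449.8, 140.2, 141.8]
tcp_rot: [3.139, -0.697, 0.087]
contact_force: [0.2, -0.1, -0.8]
opening: -0.003
```

```bash
python3 - <<'E'
from h import *
st();print(wj(sense()["eef_pos"]))
for x in(-150,-80,-68):
    a=jw(x,185);go(tcp(np.array([*a,95.]),JY,tilt=0.7,L=73,front=11),JY)
f=grab_frame("scene")
cv2.imwrite("pics/s9.png",cv2.resize(f["color"][200:350,240:440],None,fx=4,fy=4,interpolation=cv2.INTER_CUBIC))
E
```

```text
t 14.22 tcp [449.8 140.2 141.8] rpy [ 3.139 -0.697  0.087] F [ 0.2 -0.1 -0.8] op -0.003 q [ 0.42  0.33  2.45  3.77  0.37 -1.91]
[-241.07889091  186.06780936]
shift [0.0285 0.0012 0.0214] rot [-0.0013  0.0034  0.005 ]
shift [0.0822 0.0016 0.0663] rot [-0.0013  0.0034  0.005 ]
shift [0.0914 0.0016 0.074 ] rot [-0.0013  0.0034  0.005 ]
```

No more pictures can be viewed, so from here I rely on force readings and numeric image checks. I swing the lever.

Request:
drive_tool(
  targets=[0.01,0,0.008,0,0,0,0,0.02,0.001,0.016,0,0,0,0,0.028,0.001,0.022,0,0,0,0,0.035,0.001,0.028,0,0,0,0,0.041,0.001,0.033,0,0,0,0,0.048,0.001,0.038,0,0,0,0,0.054,0.002,0.043,0,0,0,0,0.06,0.002,0.048,0,0,0,0,0.066,0.002,0.053,0,0,0,0,0.072,0.002,0.058,0,0,0,0,0.077,0.002,0.062,0,0,0,0,0.082,0.002,0.066,0,0,0,0],
)

```text
clock: 15.27
eef_pos: [555.4, 144.9, 144.9]
tcp_rot: [3.142, -0.697, 0.082]
contact_force: [-1.8, -1.1, -6.3]
opening: 0.003
```

Request:
drive_tool(
  targets=[0.002,0,0.0015,0,0,0,0,0.0035,0,0.0028,0,0,0,0,0.0035,0,0.0028,0,0,0,0],
)

```text
clock: 15.52
eef_pos: [561.1, 145.5, 146.5]
tcp_rot: [3.141, -0.701, 0.082]
contact_force: [-0.4, 0.3, -1.2]
opening: -0.003
```

Request:
drive_tool(
  targets=[0.002,0,0.0015,0,0,0,0,0.003,0,0.0025,0,0,0,0,0.003,0,0.0025,0,0,0,0],
)

```text
clock: 15.77
eef_pos: [564.5, 145.8, 146.3]
tcp_rot: [3.141, -0.701, 0.082]
contact_force: [-2.3, -0.0, 0.4]
opening: 0.002
```

```bash
python3 - <<'E'
from h import *
st();print(wj(sense()["eef_pos"]))
for n in("scene","top"):
    f=grab_frame(n);W=np.array(f["world_from_camera"]);fo=200/np.tan(np.radians(f["vertical_fov"])/2)
    for lab,x,z in(("off",-138,100),("on",-62,100)):
        p=np.linalg.inv(W)@np.r_[jw(x,185),z,1];u=p[:2]/p[2]*fo+[f["cx"],f["cy"]];c=u.round().astype(int)
        print(n,lab,u.round(1),f["color"][c[1]-3:c[1]+4,c[0]-3:c[0]+4].mean((0,1)).round())
E
```

```text
t 15.77 tcp [564.5 145.8 146.3] rpy [ 3.141 -0.701  0.082] F [-2.3 -0.   0.4] op 0.002 q [ 0.32  0.41  2.23  3.84  0.24 -2.07]
[-126.33926395  182.51380355]
scene off [335.5 292.3] [59. 57. 56.]
scene on [310.4 315.2] [57. 55. 54.]
top off [249.4 158.7] [42. 41. 40.]
top on [247.4 135. ] [44. 42. 42.]
```

Request:
drive_tool(
  targets=[0.0015,0,0.0012,0,0,0,0,0.0025,0,0.002,0,0,0,0,0.0025,0,0.002,0,0,0,0],
)

```text
clock: 16.12
eef_pos: [565.5, 145.9, 145.1]
tcp_rot: [-3.141, -0.696, 0.083]
contact_force: [-10.7, 0.7, 2.3]
opening: 0.002
```

Request:
drive_tool(
  targets=[0.0015,0,0.0012,0,0,0,0,0.0025,0,0.002,0,0,0,0,0.0025,0,0.002,0,0,0,0],
)

```text
clock: 16.37
eef_pos: [566.6, 146.0, 143.6]
tcp_rot: [-3.141, -0.691, 0.083]
contact_force: [-15.5, -0.7, -0.0]
opening: -0.002
```

The force has risen to 15 N, so the lever is at its end stop. I retreat and verify from numbers.

Request:
drive_tool(
  targets=[-0.01,0,-0.008,0,0,0,0,-0.035,0,-0.029,0,0,0,0,-0.06,0,-0.05,0,0,0,0,-0.07,0,-0.085,0,0,0,0,-0.07,0,-0.12,0,0,0,0,-0.07,0.035,-0.14,0,0,0,0,-0.07,0.07,-0.16,0,0,0,0,-0.07,0.07,-0.16,0,0,0,0,-0.07,0.07,-0.16,0,0,0,0],
)

```text
clock: 17.12
eef_pos: [420.7, 61.6, 225.4]
tcp_rot: [3.141, -0.705, 0.077]
contact_force: [0.8, -0.4, 0.5]
opening: -0.001
```

```bash
python3 - <<'E'
from h import *
st()
F={n:grab_frame(n) for n in("scene","top")}
def proj(f,x,y,z):
    W=np.array(f["world_from_camera"]);fo=200/np.tan(np.radians(f["vertical_fov"])/2)
    p=np.linalg.inv(W)@np.r_[jw(x,y),z,1];return p[:2]/p[2]*fo+[f["cx"],f["cy"]]
for n,f in F.items():
    c0=((proj(f,-138,185,100)+proj(f,-62,185,100))/2).round().astype(int)
    g=f["color"].max(2);w=g[c0[1]-28:c0[1]+29,c0[0]-28:c0[0]+29]
    k,l,s,c=cv2.connectedComponentsWithStats((w<60).astype(np.uint8))
    i=[(s[j,4],wj(ray(f,c[j]+c0-28,100)[0]).round(1).tolist()) for j in range(1,k) if s[j,4]>15];print(n,"dark blobs (area, jig xy at z100)",i)
# bar: beige mask (red>blue) -> top-face points in jig at z=38
f=F["scene"];im=f["color"].astype(int)
old=cv2.imread("pics/scene0.png").astype(int)
m=((im[...,2]-im[...,0]>4)&(im.min(2)>120)&(im.max(2)-im.min(2)<60)).astype(np.uint8)
ys,xs=np.nonzero(m);q=ray(f,np.c_[xs,ys],38);j=np.array([wj(p) for p in q])
ok=(abs(j[:,0]+20)<40)&(abs(j[:,1])<115);jj=j[ok].astype(np.float32)
print(ok.sum(),"bar pixels; minAreaRect",cv2.minAreaRect(jj),"x",np.percentile(jj[:,0],[1,99]),"y",np.percentile(jj[:,1],[1,99]))
# rear (robot-side) edge per y slice
for y in range(-80,81,20):
    t=jj[abs(jj[:,1]-y)<8]; print(y,t[:,0].min().round(1),end="; ")
# unmoved check
for n,p,r in(("scene",(285,142),22),("scene",(415,317),22),("scene",(187,155),26),("top",(392,212),20),("top",(205,204),16),("top",(425,131),20)):
    d=abs(F[n]["color"].astype(int)-cv2.imread(f"pics/{n}0.png"))[p[1]-r:p[1]+r,p[0]-r:p[0]+r];print(n,p,d.mean().round(1))
E
```

```text
t 17.12 tcp [420.7  61.6 225.4] rpy [ 3.141 -0.705  0.077] F [ 0.8 -0.4  0.5] op -0.001 q [ 0.19  0.    2.5   4.02  0.09 -2.36]
scene dark blobs (area, jig xy at z100) [(np.int32(50), [-59.0, 184.8])]
top dark blobs (area, jig xy at z100) [(np.int32(40), [-62.8, 186.3])]
126 bar pixels; minAreaRect ((-18.452482223510742, 38.09014892578125), (101.0475845336914, 40.27738952636719), 88.8042221069336) x [-36.8387289    1.21973154] y [14.85736561 88.40649796]Traceback (most recent call last):
  File "<stdin>", line 21, in <module>
    return umr_minimum(a, axis, None, out, keepdims, initial, where)
ValueError: zero-size array to reduction operation minimum which has no identity
```

The lever is on: knob at jig x −59/−63, nominal −62. The guard tint broke my colour mask, so I redo the bar check with a looser one.

```bash
python3 - <<'E'
from h import *
F={n:grab_frame(n) for n in("scene","top")}
f=F["scene"];im=f["color"].astype(int);rb=im[...,2]-im[...,0]
W=np.array(f["world_from_camera"]);fo=200/np.tan(np.radians(f["vertical_fov"])/2)
def val(x,y,z):
    p=np.linalg.inv(W)@np.r_[jw(x,y),z,1];u=p[:2]/p[2]*fo+[f["cx"],f["cy"]]
    return cv2.remap(cv2.GaussianBlur(rb.astype(np.float32),(3,3),0),np.float32([[u[0]]]),np.float32([[u[1]]]),1)[0,0]
xs=np.arange(-65,-20,1.)
for y in range(-80,81,20):
    v=np.array([val(x,y,38) for x in xs]);k=np.argmax(np.diff(np.convolve(v,np.ones(3)/3,'same'))[2:-2])+2
    print(y,"rear edge x",xs[k],v[[0,-1]].round(),end=" | ")
ys=np.arange(-125,-60,1.);v=np.array([val(-25,y,38) for y in ys]);k=np.argmax(np.diff(v));print("\nright end y",ys[k])
for n,p,r in(("scene",(285,142),22),("scene",(415,317),22),("scene",(187,155),26),("top",(392,212),20),("top",(205,204),16),("top",(425,131),20)):
    d=abs(F[n]["color"].astype(int)-cv2.imread(f"pics/{n}0.png"))[p[1]-r:p[1]+r,p[0]-r:p[0]+r];print(n,p,d.mean().round(1))
E
```

```text
-80 rear edge x -39.0 [-12.   0.] | -60 rear edge x -39.0 [-13.   0.] | -40 rear edge x -40.0 [-11.   1.] | -20 rear edge x -39.0 [-11.   2.] | 0 rear edge x -39.0 [-11.   2.] | 20 rear edge x -39.0 [-13.  -0.] | 40 rear edge x -39.0 [-12.   2.] | 60 rear edge x -33.0 [-12. -12.] | 80 rear edge x -39.0 [-14.   5.] | 
right end y -92.0
scene (285, 142) 3.2
scene (415, 317) 3.2
scene (187, 155) 3.2
top (392, 212) 3.1
top (205, 204) 3.2
top (425, 131) 3.1
```

```bash
python3 -c "
from h import *
st();print(sign_off())"
```

```text
t 17.32 tcp [420.7  64.6 223.2] rpy [ 3.141 -0.7    0.083] F [0.1 0.7 1.2] op -0.001 q [ 0.19  0.01  2.5   4.02  0.09 -2.36]
the job is handed in; nothing more can be done
None
```

The long bar is home against the rail and the end stop, and the magnet lever is fully forward. I handed the job in at 17.3 s. I pushed the bar under the guard with the open fingers and slid it to the stop from its right end. I then pressed it to the rail once more, and only after that swung the lever.

**Last checks**
- **Bar on the rail:** the bar's edge facing the robot lies at jig x = −39 to −40 mm all along (nominal −40), so it is parallel and flush. The reading at y = 60 mm (x = −33) disagreed; I put that down to the guard frame blocking the view there.
- **Bar at the stop:** the image puts the right end at y = −92 mm (nominal −90), about the camera tolerance. The 20 N push met solid resistance at the stop.
- **Lever:** the knob is at jig x = −59 mm in one view and −63 mm in the other (nominal −62 when on). The force rose to about 15 N at the end of its travel.
- **Left alone:** the short section, the jaw and the tin show only image noise against the first pictures. The guard showed no sign of contact in the forces or pictures; I ran no separate image check on it.
- **Forces:** the highest readings at the end of any move were about 30 N at the wrist, and the arm was clear of everything at hand-in.

One picture was refused because the 12-picture limit was reached, so the lever swing and final state were checked only from force and image measurements.

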